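# Clamp the die block with the ratchet knob

### The job

Set the engraved copper block down gently in the little bench vice, face up, lengthwise between the two jaws and roughly centred on them, and let go of it. Then turn the vice's ratchet knob clockwise until the block is clamped and the knob slips and clicks: two or three clicks and no more. Leave the block clamped, let go of the knob, and leave the other things on the bench alone.

Things in the scene. Friction and masses are not known exactly. Their poses are not given: they have to be found in the camera images.
- block: solid copper die block, 40 mm (its x) by 70 mm (its y) by 28 mm tall, leaf engraving on top, about 0.35 kg; origin at the centre of its underside; starts flat on the bench, face up
- vise: grey painted steel vice fixed to the bench, yaw varies; origin on the bench under the middle of its bed. Bed 66 mm wide (its x), top 24 mm above the bench. The jaws on the bed are 44 mm wide (x) and 20 mm tall (tops 44 mm above the bench) and close along its y. The knob's housing, 52 mm square, top 46 mm above the bench, is centred 88 mm along its +y
- fixed_jaw: the fixed jaw, steel; origin on the bed at the middle of its gripping face, which lies 40 mm along the vice's -y from the vice's origin; the jaw is 16 mm thick
- jaw: the sliding jaw, steel, 14 mm thick; origin on the bed at the middle of its gripping face, which starts 36 to 41 mm along the vice's +y, so that the jaws stand 76 to 81 mm apart; it slides along the vice's -y as the knob is turned clockwise
- knob_top (a point): centre of the top of the ratchet knob, 86 mm above the bench: a knurled upright aluminium cylinder, 36 mm across, 32 mm tall, turning about the vertical without rising. Clockwise from above shuts the jaw by 9 mm per rad, after 0 to 1.4 rad of lost motion (different each time) in which it turns almost freely; the jaw stays where it is left. Driving the jaw takes about 0.13 N m
- ratchet (a joint): angle (rad) by which the knob has slipped in its ratchet, 0 at the start, growing clockwise. It stays 0 through the lost motion and while the knob drives the jaw; once the block is clamped between both jaws the knob slips at about 0.30 N m, with a ripple of 0.08 N m, one click each 0.35 rad: the first at 0.17, the second at 0.52, the third at 0.87, the fourth at 1.22
- hammer: bystander: hammer lying at the back of the bench, origin at the middle of its length, on its underside
- pot: bystander: dark steel cup 68 mm across and 70 mm tall, origin under its centre
- chisel: bystander: steel chisel 115 mm long lying at the back, origin on the bench under its middle
- wax: bystander: aluminium can 52 mm across and 50 mm tall, origin under its centre
- bed: the vice's flat steel bed plate that the block rests on, 66 mm (x) by 126 mm (y), 4 mm thick, origin under its centre, top 24 mm above the bench
Things that resemble listed ones, but are neither listed nor needed, are in the scene too. Several things have the shape of the block; the one meant has the colours described above.

How it is judged:
On the way, in this order (a step that is already met when the one before it is completed fails the run):
1. the block lies on the bed between the jaws, let go of, the knob not yet slipped (x of block in the frame of vise between -0.012 and 0.012 m and y of block in the frame of vise between -0.009 and 0.009 m and z of block in the frame of vise between 0.021 and 0.027 m and contact force between the fingers and block below 0.1 N and value of joint ratchet below 0.1 rad), for 0.1 s.
2. the knob slips past its second click with the block pressed between both jaws (value of joint ratchet above 0.5 rad and contact force between jaw and block above 5 N and contact force between fixed_jaw and block above 4 N), for 0.05 s.
At the end, for the whole second after the job is handed in: The block stands face up on the vice's bed (within 3 mm in height), within 12 mm of the middle of the jaws across them, at rest and still clamped (sliding jaw pressing over 5 N, fixed jaw over 4 N), and the knob has slipped two or three clicks (0.5 to 1.2 rad) (all of step 2 and x of block in the frame of vise between -0.012 and 0.012 m and z of block in the frame of vise between 0.021 and 0.027 m and angle between block's own z axis and vertical below 0.1 rad and value of joint ratchet below 1.2 rad and linear speed of block below 0.01 m/s); the robot touches nothing.
It fails at once if the knob is clicked a fourth time (value of joint ratchet above 1.2 rad).
It fails at once if the block is pressed or dropped hard on the vice's bed (over 80 N) (contact force between block and bed above 80 N).
It fails at once if a bystander is moved by over 15 mm (distance of any of hammer, pot, chisel, wax from where it was at the start of the episode above 0.015 m).
It also fails if it takes over 72 s, if anything falls off the work surface, if the arm or the gripper's body presses on something with over 40 N, if the wrist force passes 120 N, or if a joint passes its speed limit or range.

### The arm

A 6-joint arm with a two-finger parallel gripper is mounted at the origin on the work surface. World frame = base frame: x ahead of the robot, y to its left, z up, the work surface at z = 0. Lengths are in m, angles in rad, forces in N, time in s.
With the tool pointing down it reaches from about 0.275 to 0.825 m from the base axis. Payload 4.9 kg.
Tool frame: the origin (TCP) lies midway between the tips of the shut fingers; the grasp point (between the pads) lies bot.grip_point_offset behind it (bot.grip_point_offset is the distance from the TCP to the grasp point, in m); z points along the fingers, y is the line along which they close (so a half turn about z gives the same grasp; the last joint's range is limited). The gripper opens to 85 mm and grips with 20 to 120 N. Pads are 22 mm wide; open, the fingers measure 114 mm over their backs; the gripper's body (76 mm by 85 mm) begins 54 mm behind the grasp point. The pads swing forward as they close: fully open they stand 13 mm farther back than shut.
Start: joints at [1.16, 0.326, -0.193, 1.052, 0, 1.437], TCP at [0.15, 0.529, 0.203] pointing down, gripper open.
Joint ranges: [-2.65, 2.65], [-0.97, 1.79], [-1.3, 1.35], [-1.93, 2.1], [-1.47, 1.37], [-3.14, 3.14]. Speed limits (rad/s): [2.57, 2.57, 3.14, 3.14, 3.14, 3.14].

### API

Orientations are given as [roll, pitch, yaw] about the fixed x, y, z axes, in that order (R = Rz(yaw) Ry(pitch) Rx(roll)).
In Python, from cell import bot gives the robot as it stands.
- The arm moves only by the shell command python3 -m jog 'ROWS' [FORCE]. ROWS is JSON, a list that holds one entry, the list of rows, each a list of 5 numbers: the gripper's target within -1 to 1 (fully open at 1, half-way at 0, shut at -1), then the shift along the tool's x, y, z in mm, then the turn about the tool's z in rad. A call has 1 to 20 rows; each row is the pose to reach, as a shift and turn from the pose commanded when the call began, along the tool's axes at that moment; what a row does not reach only later rows make up. A row lasts 1/10 s, in which the tool goes at most 50 mm and 8.59 degrees, less where a joint would pass 70% of its speed; a pose out of reach is approached as far as the arm can. A call with a gripper value outside its range is refused whole. The fingers move at their own pace and stop on an object; FORCE is the grip in N (left out, the last holds). Time passes only in rows, so rows that repeat a pose let the fingers close. It gives the time, the measured TCP pose, the force, the opening and the grip force at its end, in the units of the state.
- bot.get_state(): the state, without advancing time (a new reading comes with each control period).
- bot.capture(name): name is "scene" or "side" or "wrist"; returns a dict with "image" (480x640x3 uint8, blue, green, red), "camera_matrix" (3x3 intrinsics, pixels), "origin" and "rotation" of the camera in the world. Camera axes: x right, y down, z forward; pixel columns grow to the right and rows downward; lengths in m; the calibration is good to about 2 mm. A picture is of the moment at which its call begins. There is no depth.
- bot.job_done(): hands the job in; it is judged then, once.
The state is a dict: "time_s": time; "qpos": joint angles; "qvel": joint speeds; "joint_torque": joint torques, N m; "position": TCP position; "ee_rot": TCP orientation; "contact_force": force on the tool from outside, world axes, zero at the start; "wrist_torque": the same for the moment, N m; "opening": opening from 0.0 (shut) to 1.0 (fully open); "grip_force": force on a finger pad.
Only numpy, scipy, OpenCV 4.12 (cv2) and the standard library are available. Lean on these libraries where they do the work, as an engineer would, in place of code of your own. Each camera call takes 0.05 s, during which the arm holds its last target. There are 200 camera calls.

## Working session

There is one attempt and no reset: what is moved stays moved. The work goes in short steps, Python scripts to look and compute and a shell command to move; the robot and the scene stay as the last step left them, time stands still between calls to the robot, and variables do not carry over. Pictures are saved under pics/ and viewed, at most 10 in all, crops included, and the job is handed in when it is done.

```bash
mkdir -p pics; ls; python3 - <<'E'
from cell import bot
import cv2
print(bot.grip_point_offset); s=bot.get_state(); print(s)
for n in("scene","side","wrist"):
    c=bot.capture(n); cv2.imwrite(f"pics/{n}0.png",c["image"]); print(n,c["camera_matrix"],c["origin"],c["rotation"])
E
```

```text
pics
0.0187
{'time_s': 0.0, 'qpos': array([ 1.15982874e+00,  3.26925209e-01, -1.93583458e-01,  1.05203571e+00,
        1.93126495e-05,  1.43660321e+00]), 'qvel': array([-0.00039697,  0.00079112,  0.0014513 ,  0.00066949,  0.00029477,
        0.00024268]), 'joint_torque': array([ 1.53937526e-04, -4.43401337e+01,  2.62440240e+01,  1.55339664e-02,
       -7.52955748e-05,  9.39032105e-06]), 'position': array([0.15000987, 0.52847933, 0.20241223]), 'ee_rot': array([-3.13986290e+00, -2.53011953e-04,  2.86481794e+00]), 'contact_force': array([-1.09141019, -0.04177986, -0.36073084]), 'wrist_torque': array([-0.05523297, -0.0404313 ,  0.02020102]), 'grip_force': 0.0, 'opening': 0.9983305912463946}
scene [[445.98109153   0.         322.31822939]
 [  0.         445.98109153 239.55388845]
 [  0.           0.           1.        ]] [ 1.16974274 -0.3427474   0.50359896] [-2.14951645 -0.02679026  1.01452146]
side [[580.31468192   0.         313.35435154]
 [  0.         580.31468192 247.17347093]
 [  0.           0.           1.        ]] [ 0.32612209 -0.5683456   0.71780966] [-2.32796226  0.00914698 -0.50412469]
wrist [[370.94829717   0.         314.17506051]
 [  0.         370.94829717 237.798079  ]
 [  0.           0.           1.        ]] [0.07210879 0.55137902 0.37178042] [2.81831911e+00 2.09425663e-03 1.29379079e+00]
```

View pics/scene0.png

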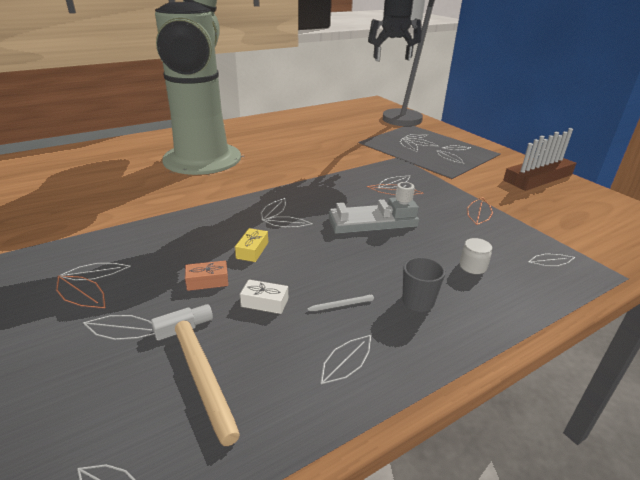

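View pics/side0.png

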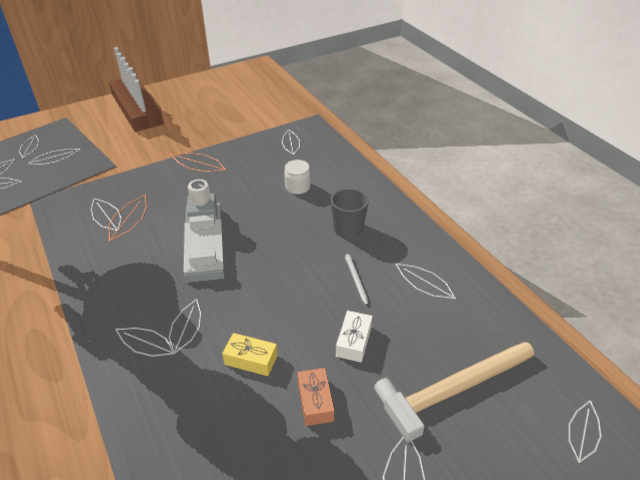

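```bash
cat > h.py <<'E'
import numpy as np, cv2
from scipy.spatial.transform import Rotation as R
from scipy.optimize import minimize
def cam(c): return np.array(c["camera_matrix"]),np.array(c["origin"]),R.from_euler("xyz",c["rotation"]).as_matrix() if np.size(c["rotation"])==3 else np.array(c["rotation"])
def proj(c,P):
    K,o,M=cam(c); q=(np.atleast_2d(P)-o)@M@K.T; return q[:,:2]/q[:,2:]
def ray(c,uv,z):
    K,o,M=cam(c); d=M@np.linalg.inv(K)@[*uv,1]; return o+d*(z-o[2])/d[2]
def copper(im):
    h=cv2.cvtColor(im,cv2.COLOR_BGR2HSV)
    m=cv2.inRange(h,(3,90,90),(14,255,255))
    return m
def box(x,y,a,z=0,s=(.04,.07,.028)):
    P=np.array([[i*s[0]/2,j*s[1]/2,k*s[2]] for i in(-1,1) for j in(-1,1) for k in(0,1)])
    return P@R.from_euler("z",a).as_matrix().T+[x,y,z]
def hullmask(c,P,f=4):
    m=np.zeros((480,640),np.uint8)
    cv2.fillConvexPoly(m,cv2.convexHull(np.round(proj(c,P)*16).astype(np.int32)),255,shift=4); return m
def fitblock(caps,masks,g,z=0):
    def cost(p):
        return sum(1-(np.sum((h:=hullmask(c,box(*p,z)))&m>0)/max(1,np.sum(h|m>0))) for c,m in zip(caps,masks))
    r=min((minimize(cost,[g[0],g[1],a],method="Nelder-Mead",options=dict(initial_simplex=[[g[0],g[1],a],[g[0]+.01,g[1],a],[g[0],g[1]+.01,a],[g[0],g[1],a+.3]])) for a in (g[2:] or np.arange(0,3.1,.4))),key=lambda r:r.fun)
    return r.x,r.fun
def pick(m,uv):
    m=cv2.morphologyEx(m,cv2.MORPH_CLOSE,np.ones((7,7))); m=cv2.morphologyEx(m,cv2.MORPH_OPEN,np.ones((3,3)))
    n,l,s,ce=cv2.connectedComponentsWithStats(m); i=1+np.argmin([np.hypot(*(q-uv))-(0) + 1e3*(a<60) for q,a in zip(ce[1:],s[1:,4])]); print("px",ce[i],s[i]); return np.uint8(l==i)*255
E
python3 - <<'E'
from h import *; from cell import bot
a,b=bot.capture("scene"),bot.capture("side")
ma,mb=pick(copper(a["image"]),(207,275)),pick(copper(b["image"]),(316,397))
g=ray(b,(316,397),.02); print(g)
for cs,ms in(([a,b],[ma,mb]),([b],[mb]),([a],[ma])): print(fitblock(cs,ms,list(g[:2])))
print("knob",ray(b,(198,185),.086),ray(a,(405,187),.086),"bed end bottom",ray(b,(203,278),0))
print("pot",ray(b,(348,200),.07),"wax",ray(b,(297,167),.05))
cv2.imwrite("pics/v.png",cv2.resize(b["image"][165:295,150:260],None,fx=4.5,fy=4.5,interpolation=cv2.INTER_CUBIC))
w=bot.capture("wrist"); print(w["rotation"])
E
```

```text
px [205.84354986 274.96980787] [ 185  261   43   29 1093]
px [315.4202454  396.62699387] [ 298  368   36   58 1630]
[ 0.53549774 -0.18313232  0.02      ]
(array([ 0.53703808, -0.17615947,  2.78772656]), np.float64(0.13732684127765382))
(array([ 0.53697464, -0.1778591 , -0.36914331]), np.float64(0.05780346820809246))
(array([ 0.53480395, -0.17461966,  2.83817506]), np.float64(0.04965156794425085))
knob [0.54224925 0.26363151 0.086     ] [0.54643905 0.26376504 0.086     ] bed end bottom [ 4.85943545e-01  1.25441690e-01 -1.11022302e-16]
pot [0.76460706 0.11131609 0.07      ] wax [0.74484186 0.26977495 0.05      ]
[2.81822051e+00 1.36460114e-03 1.29379149e+00]
```

View pics/v.png

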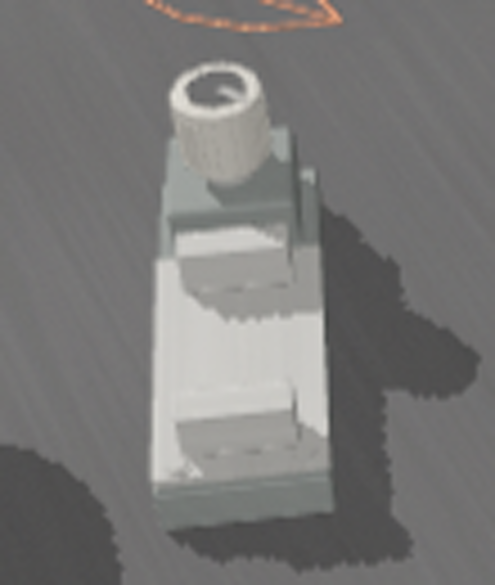

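View pics/wrist0.png

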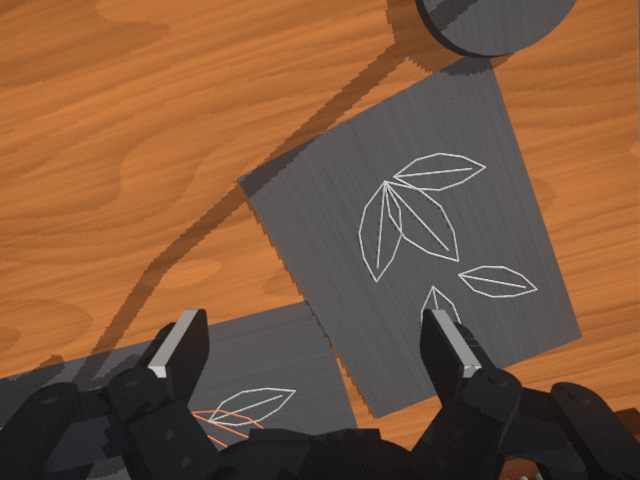

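```bash
cat >> h.py <<'E'
def go(bot,x,y,z,psi):
    s=bot.get_state(); M=R.from_euler("xyz",s["ee_rot"]).as_matrix(); d=M.T@(np.array([x,y,z])-s["position"])*1000
    t=-(psi-s["ee_rot"][2]); t=(t+np.pi)%(2*np.pi)-np.pi
    print("row xyz",np.round(d,1),"turn",round(t,3),"rows>=",np.linalg.norm(d)/50,abs(t)/.15,"q6",s["qpos"][5])
E
python3 - <<'E'
from h import *; from cell import bot
b=bot.capture("side")
f=lambda u,v,z:ray(b,(150+u/4.5,165+v/4.5),z)[:2]
P=dict(nl=f(152,485,.024),nr=f(330,470,.024),fjl=f(178,422,.044),fjr=f(293,408,.044),yel=ray(b,(250,353),.02),whi=ray(b,(353,335),.02))
print(P)
go(bot,.536,-.176,.2,-.36-np.pi/2)
E
```

```text
{'nl': array([0.45694553, 0.12934141]), 'nr': array([0.51753186, 0.10413301]), 'fjl': array([0.47258738, 0.13539696]), 'fjr': array([0.51240723, 0.12143964]), 'yel': array([ 0.48677915, -0.07118841,  0.02      ]), 'whi': array([ 0.63614263, -0.11692977,  0.02      ])}
row xyz [-563.7 -572.7    3.2] turn -1.488 rows>= 16.071487997027965 9.917431871811491 q6 1.4365703060566162
```

```bash
python3 -m jog '[[[0.5,-564,-573,3,-1.49],[0.5,-564,-573,3,-1.49],[0.5,-564,-573,3,-1.49],[0.5,-564,-573,3,-1.49],[0.5,-564,-573,3,-1.49],[0.5,-564,-573,3,-1.49],[0.5,-564,-573,3,-1.49],[0.5,-564,-573,3,-1.49],[0.5,-564,-573,3,-1.49],[0.5,-564,-573,3,-1.49],[0.5,-564,-573,3,-1.49],[0.5,-564,-573,3,-1.49],[0.5,-564,-573,3,-1.49],[0.5,-564,-573,3,-1.49],[0.5,-564,-573,3,-1.49],[0.5,-564,-573,3,-1.49],[0.5,-564,-573,3,-1.49],[0.5,-564,-573,3,-1.49],[0.5,-564,-573,3,-1.49],[0.5,-564,-573,3,-1.49]]]' 40
python3 - <<'E'
from h import *; from cell import bot
a,b,w=[bot.capture(n) for n in("scene","side","wrist")]
cv2.imwrite("pics/w1.png",w["image"]); print(w["origin"],w["rotation"],bot.get_state()["qpos"])
mw=pick(copper(w["image"]),proj(w,[.536,-.176,.02])[0]); print(fitblock([w],[mw],[.536,-.176,-.36]))
E
```

```text
time_s: 2.35
position: [0.5359, -0.1767, 0.1995]
ee_rot: [3.14, 0.0, -1.93]
contact_force: [-0.0, -0.3, 0.1]
opening: 0.747
grip_force: 0.0
[ 0.50756648 -0.25148205  0.36923793] [ 2.81900875e+00 -3.81048246e-04  2.78444644e+00] [-4.46880347e-01  3.53585238e-01 -1.60702799e-01  1.05731594e+00
  2.21456869e-04 -1.66133573e+00]
px [312.18472906 200.0067734 ] [ 290  162   44   78 3248]
(array([ 0.53709047, -0.17740436, -0.34032875]), np.float64(0.026378896882493952))
```

View pics/w1.png

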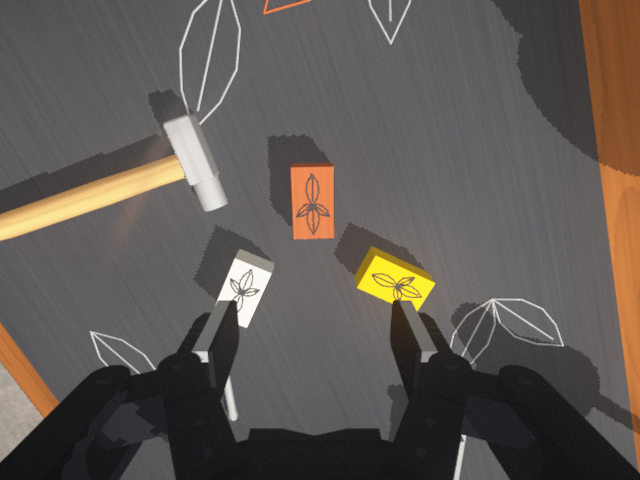

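```bash
python3 -m jog '[[[0.5,0,-1.4,50,-0.015],[0.5,0,-1.4,100,-0.015],[0.5,0,-1.4,140,-0.015],[0.5,0,-1.4,165,-0.015],[0.5,0,-1.4,180,-0.015],[0.5,0,-1.4,190,-0.015],[0.5,0,-1.4,198.5,-0.015],[0.5,0,-1.4,198.5,-0.015],[0.5,0,-1.4,198.5,-0.015]]]' 40
python3 - <<'E'
from h import *; from cell import bot
w=bot.capture("wrist"); cv2.imwrite("pics/w2.png",w["image"])
E
```

```text
time_s: 3.4
position: [0.5381, -0.1767, 0.0024]
ee_rot: [-3.141, -0.0, -1.913]
contact_force: [-0.2, -0.3, -1.2]
opening: 0.745
grip_force: 0.0
```

View pics/w2.png

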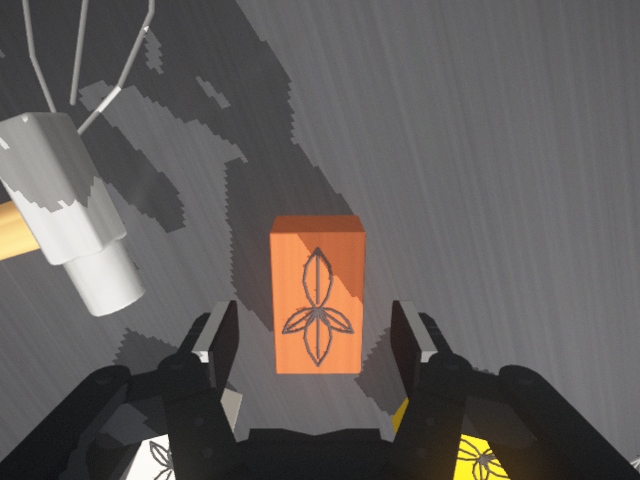

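```bash
python3 - <<'E'
from h import *; from cell import bot
w=bot.capture("wrist"); m=pick(copper(w["image"]),(318,300)); print(fitblock([w],[m],[.537,-.177,-.34]))
p=bot.get_state()["position"]; print(proj(w,[p[0],p[1],.028]),p)
E
python3 -m jog '[[[-0.4,0,0,1.5,0],[-0.4,0,0,1.5,0],[-0.4,0,0,1.5,0],[-0.4,0,0,1.5,0],[-0.4,0,0,1.5,0],[-0.4,0,0,1.5,0],[-0.4,0,0,1.5,0],[-0.4,0,0,1.5,0]]]' 40
```

```text
px [317.85415501 292.69054281] [  270   215    97   159 14296]
(array([ 0.53714867, -0.1770135 , -0.3395831 ]), np.float64(0.04323383750501941))
[[314.80213566 309.43054333]] [ 0.53834089 -0.17702916  0.00269021]
time_s: 4.3
position: [0.5375, -0.1767, 0.0002]
ee_rot: [3.142, -0.0, -1.913]
contact_force: [-1.0, 0.0, 0.8]
opening: 0.297
grip_force: 0.0
```

```bash
python3 -m jog '[[[-1,0,0,0,0],[-1,0,0,0,0],[-1,0,0,0,0],[-1,0,0,0,0],[-1,0,0,0,0]]]' 40
python3 - <<'E'
from h import *; from cell import bot
w=bot.capture("wrist"); cv2.imwrite("pics/w3.png",w["image"])
E
```

```text
time_s: 4.8
position: [0.5375, -0.1767, 0.0001]
ee_rot: [3.141, -0.0, -1.913]
contact_force: [0.2, -1.1, 0.6]
opening: -0.001
grip_force: 0.0
```

View pics/w3.png

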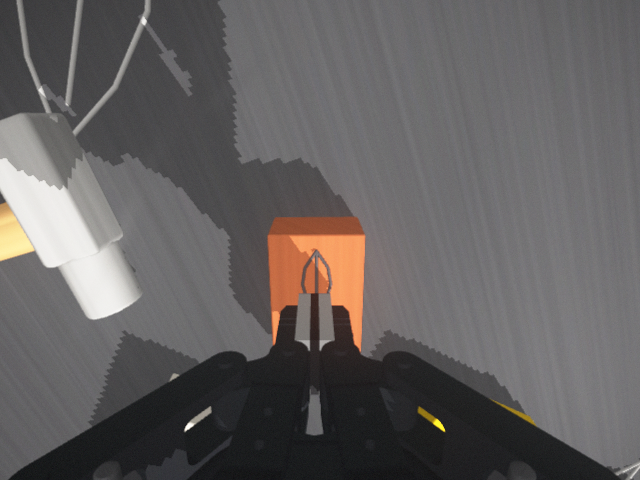

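```bash
python3 - <<'E'
from h import *; from cell import bot
p=bot.get_state()["position"]; out=[]
for n in("scene","side"):
    c=bot.capture(n); im=c["image"].copy(); u=proj(c,p)[0].astype(int); print(n,u)
    x,y=max(0,u[0]-65),max(0,min(480-150,u[1]-110)); im[u[1],u[0]-3:u[0]+4]=(0,255,0); im[u[1]-3:u[1]+4,u[0]]=(0,255,0)
    for z in(.02,.04,.06):
        v=proj(c,[p[0],p[1],z])[0].astype(int); im[v[1],v[0]-2:v[0]+3]=(255,255,0)
    out.append(cv2.resize(im[y:y+150,x:x+130],None,fx=3,fy=4 if 0 else 3,interpolation=cv2.INTER_NEAREST))
cv2.imwrite("pics/tip.png",np.hstack(out))
E
```

```text
scene [206 281]
side [315 400]
```

View pics/tip.png

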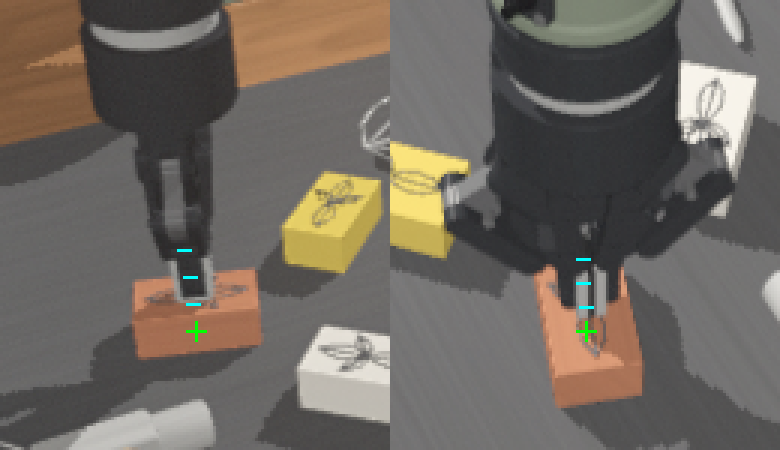

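```bash
python3 -m jog '[[[0.5,0,0,-5,0],[0.5,0,0,-5,0],[0.5,0,0,-5,0],[0.5,0,0,-5,0],[0.5,0,0,-5,0],[0.5,0,0,-5,0],[0.5,0,0,-5,0],[0.5,0,0,-5,0],[0.5,0,0,0,0],[0.5,0,0,8,0],[0.5,0,0,14,0],[0.5,0,0,20,0],[0.5,0,0,24,0],[0.5,0,0,24,0],[0.5,0,0,24,0]]]' 40
python3 -m jog '[[[-1,0,0,0,0],[-1,0,0,0,0],[-1,0,0,0,0],[-1,0,0,0,0],[-1,0,0,0,0],[-1,0,0,0,0],[-1,0,0,0,0],[-1,0,0,0,0],[-1,0,0,0,0]]]' 40
```

```text
time_s: 6.45
position: [0.5375, -0.1767, -0.0239]
ee_rot: [3.141, -0.0, -1.913]
contact_force: [0.3, -0.2, -0.2]
opening: 0.754
grip_force: 0.0
time_s: 7.35
position: [0.5378, -0.1768, -0.0234]
ee_rot: [-3.141, -0.0, -1.913]
contact_force: [-1.2, 0.4, 6.6]
opening: 0.467
grip_force: 43.0
```

```bash
python3 -m jog '[[[-1,0,0,-3,0],[-1,0,0,-10,0],[-1,0,0,-30,0],[-1,0,0,-60,0],[-1,0,0,-100,0],[-1,0,0,-150,0],[-1,0,0,-200,0],[-1,0,0,-224,0],[-1,0,0,-224,0]]]' 40
python3 - <<'E'
from h import *; from cell import bot
go(bot,.526,.215,.2,-1.965); print(bot.get_state()["contact_force"],bot.get_state()["grip_force"])
E
```

```text
time_s: 8.25
position: [0.5399, -0.1778, 0.2044]
ee_rot: [-3.134, -0.001, -1.913]
contact_force: [0.1, -0.5, -4.5]
opening: 0.459
grip_force: 42.0
row xyz [-365.3  145.     3. ] turn 0.052 rows>= 7.861101557373985 0.34451640379573456 q6 -1.6762718965126455
[ 0.08210951 -0.45524614 -4.52897958] 42.022279500961304
```

```bash
python3 -m jog '[[[-1,-30,12,0,0.052],[-1,-70,28,0,0.052],[-1,-110,44,0,0.052],[-1,-150,60,0,0.052],[-1,-190,76,0,0.052],[-1,-230,92,0,0.052],[-1,-270,108,0,0.052],[-1,-310,124,0,0.052],[-1,-340,136,0,0.052],[-1,-365,145,0,0.052],[-1,-365,145,0,0.052],[-1,-365,145,0,0.052],[-1,-365,145,0,0.052]]]' 40
python3 - <<'E'
from h import *; from cell import bot
w=bot.capture("wrist"); cv2.imwrite("pics/w4full.png",w["image"]); 
for p in([.511,.178,.024],[.487,.117,.024]): print(proj(w,p))
im=w["image"][:400,160:480]
cv2.imwrite("pics/w4.png",cv2.resize(w["image"][0:300,120:520],None,fx=2,fy=2,interpolation=cv2.INTER_CUBIC))
E
```

```text
time_s: 9.55
position: [0.5227, 0.2148, 0.1986]
ee_rot: [3.14, -0.002, -1.966]
contact_force: [-0.3, 0.7, -4.9]
opening: 0.459
grip_force: 41.9
[[310.67009415 163.48849736]]
[[308.86630445  86.41144277]]
```

View pics/w4.png

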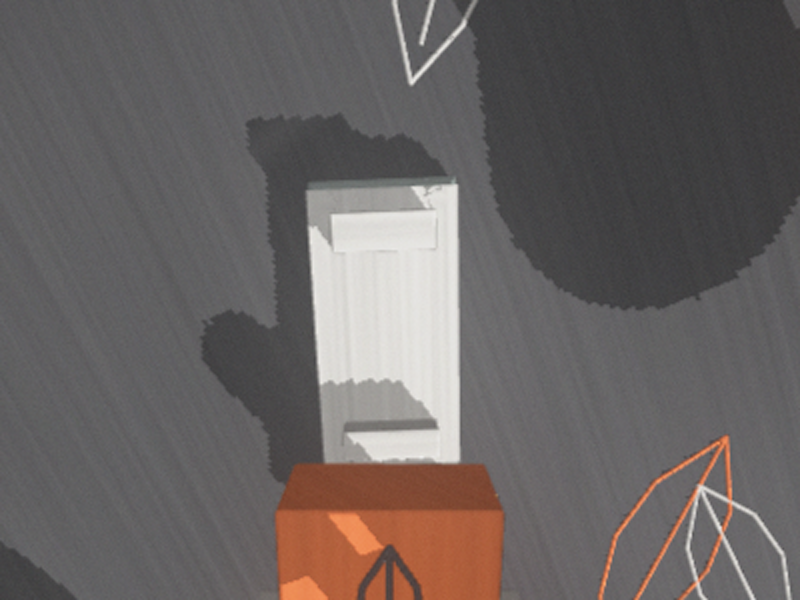

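```bash
python3 - <<'E'
from h import *; from cell import bot
from scipy.optimize import least_squares
w=bot.capture("wrist"); s=bot.get_state(); p=s["position"]; psi=s["ee_rot"][2]
f=lambda a:np.array([[120+u/2,v/2] for u,v in a])
V=[(-22,-56,44,332,212),(22,-56,44,436,210),(22,-40,44,437,249),(-22,-40,44,334,251),(-33,-63,24,308,188),(33,-63,24,457,183)]
# image right = ? decide sign by fit
px=f([v[3:] for v in V]+[(345,430),(437,429)])
best=None
for sg in(1,-1):
    def res(q):
        L=np.array([(sg*v[0],v[1],v[2]) for v in V]+[(-22*sg,q[3],44),(22*sg,q[3],44)])/1000
        return (proj(w,L@R.from_euler("z",q[2]).as_matrix().T+[q[0],q[1],q[4]])-px).ravel()
    r=least_squares(res,[.511,.178,-.39,38,0],x_scale=[.01,.01,.1,5,.01])
    r2=least_squares(lambda q:res([*q,0]),[.511,.178,-.39,38],x_scale=[.01,.01,.1,5])
    print(sg,r.x,r.cost,r2.x,r2.cost,np.round(r2.fun.reshape(-1,2),1).tolist())
M=R.from_euler("z",psi).as_matrix()[:2,:2]*[1,-1]   # tool axes columns
for dz in(.0225,.0235,.025):
  for uv,z in(((258.5,255.5),p[2]+dz+.028),((371,255.5),p[2]+dz+.028),((268.5,232),p[2]+dz),((362.5,232),p[2]+dz)):
    print(dz,np.round((np.array(ray(w,uv,z)[:2])-p[:2])@np.c_[[np.cos(psi),np.sin(psi)],[np.sin(psi),-np.cos(psi)]]*1000,1))
print(p,psi)
E
```

```text
1 [-2.02349888e+04 -1.87298681e+05 -3.63284145e-01  3.08182450e+09
 -1.09587088e+07] 3786.500174468214 [ 0.51077788  0.1848073  -0.35604363 38.1822989 ] 13408.423564924953 [[52.3, -1.9], [-53.1, 1.3], [-52.4, 2.1], [51.6, -1.1], [75.3, 1.6], [-75.0, 7.3], [47.8, -0.2], [-46.8, 2.2]]
-1 [ 5.10551213e-01  1.83548208e-01 -3.65479509e-01  3.97221343e+01
 -4.54555991e-03] 16.671807870708662 [ 0.5105639   0.18363138 -0.36550226 38.4438728 ] 17.378582536492775 [[-0.8, -1.5], [0.6, -2.2], [0.3, -1.4], [-0.8, -0.7], [-0.2, 3.0], [1.3, 3.0], [-1.6, 0.5], [1.2, -0.4]]
0.0225 [ 35.2 -19.2]
0.0225 [35.2 19.3]
0.0225 [ 34.8 -19.1]
0.0225 [34.8 19.8]
0.0235 [ 35.6 -19.1]
0.0235 [35.6 19.1]
0.0235 [ 35.1 -18.9]
0.0235 [35.1 19.7]
0.025 [ 36.2 -18.8]
0.025 [36.2 18.8]
0.025 [ 35.6 -18.8]
0.025 [35.6 19.5]
[0.52329267 0.21463493 0.19944664] -1.9669238085362086
```

```bash
python3 - <<'E'
from h import *; from cell import bot
from scipy.optimize import least_squares
w=bot.capture("wrist")
V=[(22,-56,44,332,212),(-22,-56,44,436,210),(-22,-40,44,437,249),(22,-40,44,334,251),(22,None,44,345,430),(-22,None,44,437,429)]
px=np.array([[120+v[3]/2,v[4]/2] for v in V])
def line(q,x,cu,cv): # bed edge: u at given v
    T=R.from_euler("z",q[2]).as_matrix().T
    P=proj(w,np.array([[x,-60,24],[x,60,24]])/1000@T+[q[0],q[1],0]); return np.interp(cv/2,*P[np.argsort(P[:,1])].T[::-1])-(120+cu/2)
def res(q):
    T=R.from_euler("z",q[2]).as_matrix().T
    L=np.array([(v[0],q[3] if v[1] is None else v[1],v[2]) for v in V])/1000
    return np.r_[(proj(w,L@T+[q[0],q[1],0])-px).ravel(),[line(q,33,310,210),line(q,33,323,450),line(q,-33,458,210),line(q,-33,459,450)]]
r=least_squares(res,[.511,.178,-.39,38],x_scale=[.01,.01,.1,5]); q=r.x
print(q,np.round(r.fun,1))
yv=-40/2+q[3]/2; print("gap mid y",yv)
c=q[:2]+np.array([-np.sin(q[2]),np.cos(q[2])])*yv/1000
print("knob",q[:2]+np.array([-np.sin(q[2]),np.cos(q[2])])*.088)
go(bot,*c,.08,q[2]-np.pi/2); print(c)
E
```

```text
[ 0.51134965  0.18472562 -0.36811764 37.40644557] [-0.6 -0.1  0.8 -0.7  0.4  0.1 -0.6  0.7 -1.6  0.5  1.  -0.4 -0.5 -0.
  0.9  0.2]
gap mid y -1.2967772137428213
knob [0.54301732 0.26683018]
row xyz [ 33.6  -0.5 119.8] turn -0.028 rows>= 2.4876642352720966 0.18728403238949792 q6 -0.9157675580604815
[0.51088299 0.18351572]
```

```bash
python3 -m jog '[[[-1,15,0,20,-0.028],[-1,34,-0.5,50,-0.028],[-1,34,-0.5,90,-0.028],[-1,34,-0.5,120,-0.028],[-1,34,-0.5,140,-0.028],[-1,34,-0.5,155,-0.028],[-1,34,-0.5,165,-0.028],[-1,34,-0.5,169,-0.028],[-1,34,-0.5,169,-0.028],[-1,34,-0.5,169,-0.028]]]' 40
python3 - <<'E'
from h import *; from cell import bot
s=bot.get_state();print(s["position"],s["ee_rot"],s["qpos"])
w=bot.capture("wrist"); a=bot.capture("side"); 
u=proj(a,s["position"])[0].astype(int)
A=cv2.resize(w["image"][90:340,180:450],None,fx=1.6,fy=1.6,interpolation=cv2.INTER_CUBIC)
B=cv2.resize(a["image"][170:290,160:260],None,fx=3.33,fy=3.33,interpolation=cv2.INTER_CUBIC)
o=np.zeros((400,432+334,3),np.uint8); o[:A.shape[0],:A.shape[1]]=A[:400]; o[:B.shape[0],432:432+B.shape[1]]=B[:400,:334]
cv2.imwrite("pics/pre.png",o)
E
```

```text
time_s: 10.7
position: [0.5118, 0.1843, 0.032]
ee_rot: [-3.14, 0.001, -1.938]
contact_force: [1.1, 1.0, -4.7]
opening: 0.457
grip_force: 41.8
[0.5117578  0.18425038 0.03198883] [-3.14038601e+00  7.69717254e-04 -1.93756003e+00] [ 2.09862260e-01  4.89725149e-01 -4.30997369e-01  6.48642624e-01
 -1.26004187e-05 -9.94169909e-01]
```

View pics/pre.png

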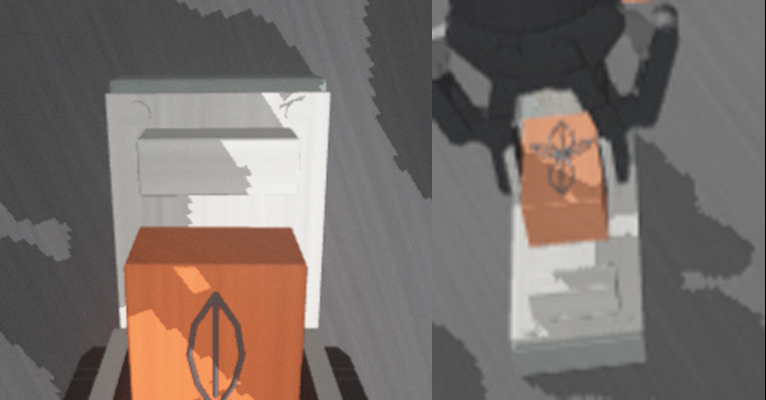

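```bash
python3 - <<'E'
from h import *; from cell import bot
w=bot.capture("wrist"); s=bot.get_state(); p=s["position"]; psi=s["ee_rot"][2]
T=np.c_[[np.cos(psi),np.sin(psi)],[np.sin(psi),-np.cos(psi)]]
print(p,psi)
def t(n,u,v,z): print(n,np.round((ray(w,(180+u/1.6,90+v/1.6),z)[:2]-p[:2])@T*1000,1))
for n,u,v,z in[("jaw face",139,194,.044),("",299,194,.044),("jaw back",140,139,.044),("",298,139,.044),("bed L",113,200,.024),("bed R",325,200,.024),("bed L2",120,300,.024),("bed R2",320,300,.024),("blk bot",136,228,p[2]+.0225),("",296,228,p[2]+.0225),("blk top",126,265,p[2]+.0505),("",306,265,p[2]+.0505)]: t(n,u,v,z)
go(bot,.5109,.1835,.0,-1.939)
E
```

```text
[0.51173134 0.18438842 0.03201416] -1.9373248323383467
jaw face [ 40.8 -21.1]
 [40.8 22.5]
jaw back [ 55.8 -20.3]
 [55.8 21.6]
bed L [ 33.8 -31.9]
bed R [33.8 33.5]
bed L2 [ -0.  -31.5]
bed R2 [ 0.  33.9]
blk bot [ 34.4 -20.9]
 [34.5 20.7]
blk top [ 35.  -19.4]
 [35.1 19.2]
row xyz [ 1.2  0.5 32. ] turn 0.002 rows>= 0.6407454774767981 0.011167784411020659 q6 -0.9941723203634503
```

```bash
python3 -m jog '[[[-1,2,0.7,5,0],[-1,2,0.7,10,0],[-1,2,0.7,16,0],[-1,2,0.7,21,0],[-1,2,0.7,24,0],[-1,2,0.7,26,0],[-1,2,0.7,27,0],[-1,2,0.7,28,0],[-1,2,0.7,28,0],[-1,2,0.7,28,0],[-1,2,0.7,28,0]]]' 40
```

```text
time_s: 11.95
position: [0.5097, 0.1826, 0.0034]
ee_rot: [-3.141, 0.0, -1.937]
contact_force: [-0.7, -0.1, -5.1]
opening: 0.461
grip_force: 42.0
```

```bash
python3 -m jog '[[[-1,0,0,0.5,0],[-1,0,0,1,0],[-1,0,0,1.5,0],[-1,0,0,2,0],[-1,0,0,2,0],[-1,0,0,2,0]]]' 40
```

```text
time_s: 12.55
position: [0.5096, 0.1826, 0.0012]
ee_rot: [3.142, -0.0, -1.937]
contact_force: [-0.3, 0.2, -4.3]
opening: 0.458
grip_force: 42.0
```

```bash
python3 -m jog '[[[-1,0,0,0.4,0],[-1,0,0,0.8,0],[-1,0,0,1.0,0],[-1,0,0,1.0,0],[-1,0,0,1.0,0]]]' 40
```

```text
time_s: 13.05
position: [0.5097, 0.1826, 0.0006]
ee_rot: [-3.141, 0.0, -1.937]
contact_force: [-2.7, -0.4, 3.9]
opening: 0.462
grip_force: 42.8
```

```bash
python3 -m jog '[[[-0.05,0,0,0,0],[0.0,0,0,0,0],[0.1,0,0,0,0],[0.2,0,0,0,0],[0.3,0,0,0,0],[0.5,0,0,0,0],[0.5,0,0,0,0],[0.5,0,0,0,0],[0.5,0,0,-2,0],[0.5,0,0,-8,0],[0.5,0,0,-25,0],[0.5,0,0,-50,0],[0.5,0,0,-90,0],[0.5,0,0,-120,0],[0.5,0,0,-150,0],[0.5,0,0,-150,0],[0.5,0,0,-150,0]]]'
python3 - <<'E'
from h import *; from cell import bot
w=bot.capture("wrist"); cv2.imwrite("pics/w6.png",w["image"]); m=pick(copper(w["image"]),proj(w,[.51,.183,.05])[0])
x,f=fitblock([w],[m],[.51,.183,-.368],.024); print(x,f)
v=np.array([.51135,.18473]);a=-.368; d=x[:2]-v; print("in vice mm",1000*np.array([d[0]*np.cos(a)+d[1]*np.sin(a),-d[0]*np.sin(a)+d[1]*np.cos(a)]))
go(bot,.543,.2668,.16,-1.937)
E
```

```text
time_s: 14.75
position: [0.5102, 0.1827, 0.1512]
ee_rot: [-3.14, 0.001, -1.937]
contact_force: [-0.2, -0.2, -0.4]
opening: 0.752
grip_force: 0.0
px [315.24169247 220.86542828] [ 289  175   54   94 4845]
[ 0.50962691  0.18277562 -0.37161442] 0.05812597200622083
in vice mm [-0.90463879 -2.44341078]
row xyz [-90.8  -1.3 -10. ] turn -0.0 rows>= 1.8265715008660217 0.0022832170766188637 q6 -0.9965756024968764
```

```bash
python3 - <<'E'
from h import *; from cell import bot
go(bot,.5035,.335,.17,-1.04)
E
```

```text
row xyz [-140.3   60.   -20. ] turn -0.897 rows>= 3.0778177226812944 5.982283217076618 q6 -0.9965756024968764
```

```bash
python3 -m jog '[[[0.5,-30,10,-20,-0.15],[0.5,-70,30,-20,-0.3],[0.5,-110,45,-20,-0.45],[0.5,-140,60,-20,-0.6],[0.5,-140,60,-20,-0.75],[0.5,-140,60,-20,-0.897],[0.5,-140,60,-20,-0.897],[0.5,-140,60,-20,-0.897],[0.5,-140,60,-20,-0.897]]]'
python3 - <<'E'
from h import *; from cell import bot
w=bot.capture("wrist"); g=cv2.cvtColor(w["image"],cv2.COLOR_BGR2GRAY)
u=proj(w,[.543,.2665,.086])[0]; print(u,proj(w,[.543,.2665,.054]),bot.get_state()["position"])
x0,y0=(u-70).astype(int); c=cv2.resize(g[max(0,y0):y0+140,x0:x0+140],None,fx=3,fy=3,interpolation=cv2.INTER_CUBIC)
h=cv2.HoughCircles(cv2.GaussianBlur(c,(5,5),1.5),cv2.HOUGH_GRADIENT_ALT,1.5,20,param1=150,param2=.6,minRadius=30,maxRadius=130)
for q in (h[0] if h is not None else [])[:6]:
    p=np.array([x0,max(0,y0)])+(q[:2]-1)/3; P=ray(w,p,.086); dep=np.linalg.norm(P-w["origin"]); print(p,q[2]/3,"r mm",q[2]/3*dep/371*1000,P)
E
```

```text
time_s: 15.7
position: [0.5035, 0.3343, 0.1695]
ee_rot: [3.14, 0.0, -1.043]
contact_force: [-0.1, 0.4, -0.4]
opening: 0.748
grip_force: 0.0
[314.91951104 119.02765439] [[314.7906783  118.47701546]] [0.50365797 0.33434238 0.16976705]
[316.16666412 120.66666412] 27.759438 r mm 18.91915394158855 [0.54178814 0.26696816 0.086     ]
[316.16666412 120.66666412] 18.639147 r mm 12.70331529465292 [0.54178814 0.26696816 0.086     ]
```

```bash
python3 - <<'E'
from h import *; from cell import bot
go(bot,.542,.267,.12,-1.043); go(bot,.542,.267,.034,-1.043)
E
```

```text
row xyz [77.5  0.8 49.8] turn 0.0 rows>= 1.8419410066936774 0.0029553804640573373 q6 -1.6350631269804319
row xyz [ 77.5   0.7 135.8] turn 0.0 rows>= 3.1265187456961523 0.0029553804640573373 q6 -1.6350631269804319
```

```bash
python3 -m jog '[[[0.5,30,0,0,0],[0.5,60,0.7,0,0],[0.5,77.5,0.7,0,0],[0.5,77.5,0.7,0,0],[0.5,77.5,0.7,30,0],[0.5,77.5,0.7,60,0],[0.5,77.5,0.7,90,0],[0.5,77.5,0.7,115,0],[0.5,77.5,0.7,130,0],[0.5,77.5,0.7,136,0],[0.5,77.5,0.7,136,0],[0.5,77.5,0.7,136,0]]]' 40
python3 -m jog '[[[-0.1,0,0,0,0],[-0.15,0,0,0,0],[-1,0,0,0,0],[-1,0,0,0,0],[-1,0,0,0,0],[-1,0,0,0,0],[-1,0,0,0,0],[-1,0,0,0,0]]]' 40
python3 - <<'E'
from cell import bot
s=bot.get_state(); print(s["wrist_torque"],s["qpos"][5],s["joint_torque"][5],s["grip_force"])
E
```

```text
time_s: 16.95
position: [0.5429, 0.2682, 0.035]
ee_rot: [-3.14, -0.0, -1.04]
contact_force: [-0.7, -1.2, 0.5]
opening: 0.752
grip_force: 0.0
time_s: 17.75
position: [0.5416, 0.267, 0.0353]
ee_rot: [3.14, -0.0, -1.041]
contact_force: [-5.0, -2.4, 6.1]
opening: 0.408
grip_force: 39.3
[-0.42625824  0.80689914  0.06242727] -1.7648421130290157 0.010900596098508686 39.34834063053131
```

```bash
cat > t.py <<'E'
from cell import bot
import numpy as np
s=bot.get_state(); print("yaw",s["ee_rot"][2],"turned",(-1.041-s["ee_rot"][2]+.5)%(2*np.pi)-.5,"tz",s["wrist_torque"].round(3),"jt6",round(s["joint_torque"][5],4),s["grip_force"],s["contact_force"].round(1))
E
python3 -m jog '[[[-1,0,0,0,0.1],[-1,0,0,0,0.2],[-1,0,0,0,0.3],[-1,0,0,0,0.3]]]'|tail -3; python3 t.py
python3 -m jog '[[[-1,0,0,0,0.1],[-1,0,0,0,0.2],[-1,0,0,0,0.3],[-1,0,0,0,0.3]]]'|tail -3; python3 t.py
```

```text
contact_force: [-4.8, -1.6, 7.1]
opening: 0.407
grip_force: 39.4
yaw -1.3423120912115123 turned 0.30131209121151237 tz [-0.492  0.822 -0.016] jt6 0.3427 39.35167372226715 [-4.8 -1.6  7.1]
contact_force: [-4.7, -1.7, 7.2]
opening: 0.406
grip_force: 39.3
yaw -1.6423456806452754 turned 0.6013456806452755 tz [-0.557  0.798 -0.042] jt6 0.343 39.34473931789398 [-4.7 -1.7  7.2]
```

```bash
for i in 1 2; do :; done
python3 -m jog '[[[-1,0,0,0,0.08],[-1,0,0,0,0.16]]]' >/dev/null; python3 t.py
python3 -m jog '[[[-1,0,0,0,0.08],[-1,0,0,0,0.16]]]' >/dev/null; python3 t.py
```

```text
yaw -1.8038653025486933 turned 0.7628653025486933 tz [-0.525  0.751  0.003] jt6 -0.6491 39.348413944244385 [-4.4 -2.7  5.9]
yaw -1.9638853776515965 turned 0.9228853776515966 tz [-0.58   0.785  0.023] jt6 -0.6378 39.35898184776306 [-3.7 -3.5  6.4]
```

```bash
python3 -m jog '[[[-1,0,0,0,0.08],[-1,0,0,0,0.16]]]' >/dev/null; python3 t.py
```

```text
yaw -2.1238286124515477 turned 1.0828286124515478 tz [-0.634  0.765  0.153] jt6 -0.5325 39.4297993183136 [-3.7 -2.4  5.7]
```

```bash
python3 -m jog '[[[-1,0,0,0,0.08],[-1,0,0,0,0.16]]]' >/dev/null; python3 t.py
python3 -m jog '[[[-1,0,0,0,0.08],[-1,0,0,0,0.16]]]' >/dev/null; python3 t.py
python3 -m jog '[[[-1,0,0,0,0.08],[-1,0,0,0,0.16]]]' >/dev/null; python3 t.py
```

```text
yaw -2.2835884026841295 turned 1.2425884026841296 tz [-0.648  0.7    0.157] jt6 -0.5265 39.4179368019104 [-3.7 -2.7  5.9]
yaw -2.4436316652191543 turned 1.4026316652191544 tz [-0.74   0.744  0.149] jt6 -0.5264 39.41966772079468 [-3.  -3.8  6.5]
yaw -2.6036330472305322 turned 1.5626330472305323 tz [-0.719  0.759  0.156] jt6 -0.5261 39.42997634410858 [-2.9 -2.6  5.9]
```

```bash
python3 -m jog '[[[-1,0,0,0,0.05],[-1,0,0,0,0.1]]]' >/dev/null; python3 t.py
python3 -m jog '[[[-1,0,0,0,0.05],[-1,0,0,0,0.1]]]' >/dev/null; python3 t.py
```

```text
yaw -2.7024030656690887 turned 1.6614030656690888 tz [-0.696  0.772  0.162] jt6 -0.2563 39.45963263511658 [-3.4 -3.4  6.1]
yaw -2.8023895299579467 turned 1.7613895299579467 tz [-0.716  0.75   0.113] jt6 -0.2597 39.465431571006775 [-3.2 -2.6  6.6]
```

```bash
python3 -m jog '[[[-1,0,0,0,0.05],[-1,0,0,0,0.1]]]' >/dev/null; python3 t.py
python3 -m jog '[[[-1,0,0,0,0.05],[-1,0,0,0,0.1]]]' >/dev/null; python3 t.py
```

```text
yaw -2.902324891766987 turned 1.8613248917669871 tz [-0.745  0.72   0.171] jt6 -0.2598 39.46771323680878 [-3.6 -2.8  6.9]
yaw -3.002136408733295 turned 1.961136408733295 tz [-0.771  0.786  0.291] jt6 -0.0809 39.50876712799072 [-4.1 -3.7  6. ]
```

```bash
python3 -m jog '[[[-1,0,0,0,0.05],[-1,0,0,0,0.1]]]' >/dev/null; python3 t.py
```

```text
yaw -3.101764006032673 turned 2.0607640060326733 tz [-0.769  0.819  0.359] jt6 -0.029 39.497491121292114 [-3.3 -3.   6.2]
```

```bash
python3 -m jog '[[[-1,0,0,0,0.04],[-1,0,0,0,0.08]]]' >/dev/null; python3 t.py
python3 -m jog '[[[-1,0,0,0,0.04],[-1,0,0,0,0.08]]]' >/dev/null; python3 t.py
python3 -m jog '[[[-1,0,0,0,0.04],[-1,0,0,0,0.08]]]' >/dev/null; python3 t.py
python3 -m jog '[[[-1,0,0,0,0.04],[-1,0,0,0,0.08]]]' >/dev/null; python3 t.py
python3 -m jog '[[[-1,0,0,0,0.04],[-1,0,0,0,0.08]]]' >/dev/null; python3 t.py
```

```text
yaw 3.101685769591589 turned 2.1404995375879974 tz [-0.803  0.82   0.321] jt6 -0.0391 39.50732231140137 [-3.8 -3.6  6.3]
yaw 3.021409393344546 turned 2.2207759138350402 tz [-0.837  0.87   0.157] jt6 -0.1099 39.521509408950806 [-4.6 -3.4  6.9]
yaw 2.9415135585094556 turned 2.3006717486701307 tz [-0.756  0.836  0.3  ] jt6 -0.0333 39.51048195362091 [-3.5 -2.9  7.8]
yaw 2.8618202506525017 turned 2.3803650565270846 tz [-0.874  0.84   0.345] jt6 0.0519 39.548048973083496 [-3.3 -3.4  5.8]
yaw 2.781745149760763 turned 2.4604401574188235 tz [-0.779  0.923  0.367] jt6 0.0037 39.51007425785065 [-3.8 -3.3  7.5]
```

```bash
python3 -m jog '[[[-1,0,0,0,0.04],[-1,0,0,0,0.08],[-1,0,0,0,0.12],[-1,0,0,0,0.16],[-1,0,0,0,0.2],[-1,0,0,0,0.24],[-1,0,0,0,0.27],[-1,0,0,0,0.27]]]' >/dev/null; python3 t.py
python3 -m jog '[[[-0.15,0,0,0,0.27],[-0.1,0,0,0,0],[0,0,0,0,0],[0.2,0,0,0,0],[0.5,0,0,0,0],[0.5,0,0,0,0],[0.5,0,0,0,0]]]' > /dev/null; python3 t.py
```

```text
yaw 2.5127894736919414 turned 2.729395833487645 tz [-0.834  0.936  0.27 ] jt6 0.3645 39.591922760009766 [-4.5 -3.8  7.2]
yaw 2.5121719776706746 turned 2.7300133295089117 tz [-0.011  0.023 -0.028] jt6 0.0055 0.0 [-1.  -0.5  0.6]
```

```bash
python3 -m jog '[[[-0.1,0,0,0,0],[-0.15,0,0,0,0],[-1,0,0,0,0],[-1,0,0,0,0],[-1,0,0,0,0],[-1,0,0,0,0],[-1,0,0,0,0]]]' 40 >/dev/null; python3 t.py
python3 -m jog '[[[-1,0,0,0,0.02],[-1,0,0,0,0.04],[-1,0,0,0,0.04]]]' >/dev/null; python3 t.py
```

```text
yaw 2.512408464249538 turned 2.729776842930048 tz [-0.75   0.627 -0.049] jt6 0.0152 39.613752365112305 [-3.8 -4.3  5.4]
yaw 2.4729345491040315 turned 2.7692507580755548 tz [-0.766  0.605  0.325] jt6 0.3601 39.68037307262421 [-3.2 -4.2  5.3]
```

```bash
python3 -m jog '[[[-0.15,0,0,0,0],[-0.1,0,0,0,0],[0,0,0,0,0],[0.2,0,0,0,0],[0.5,0,0,0,0],[0.5,0,0,0,0],[0.5,0,0,0,0],[0.5,0,0,-10,0],[0.5,0,0,-40,0],[0.5,0,0,-80,0],[0.5,0,0,-120,0],[0.5,0,0,-150,0],[0.5,0,0,-150,0],[0.5,0,0,-150,0],[0.5,0,0,-150,0]]]'
python3 - <<'E'
from h import *; from cell import bot
ws=[bot.capture(n) for n in("scene","side")]
ms=[pick(copper(c["image"]),proj(c,[.51,.18,.04])[0]) for c in ws]
for c,m in zip(ws,ms): print(fitblock([c],[m],[.51,.181,-.37],.024))
print(bot.get_state()["position"])
print(bot.job_done())
E
```

```text
time_s: 25.75
position: [0.5415, 0.2673, 0.1832]
ee_rot: [-3.14, -0.001, 2.473]
contact_force: [-0.1, 0.4, -0.9]
opening: 0.752
grip_force: 0.0
px [362.4378882 207.8431677] [344 198  36  22 644]
px [201.14735336 235.30758226] [189 220  25  31 699]
(array([ 0.50715663,  0.18345431, -0.52786934]), np.float64(0.13197278911564625))
(array([ 0.51094512,  0.18393958, -0.30247574]), np.float64(0.297079556898288))
[0.54133983 0.26720239 0.18265828]
the job is handed in; nothing more can be done
None
```

The job is handed in at 25.75 s: the block is face up between the jaws, and the knob and block are let go. By torque the block is clamped and the knob has slipped about 0.8–1.0 rad (two or three clicks). That slip is inferred from torque and turn angle, and the verdict was not reported back to me.

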